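Take the setting cylinder out of its slide-lid gauge box

TASK

Get the setting cylinder ready for a caliper check: slide the lid of the larger wooden gauge box right out of its grooves and lay it flat on the desk. Then lift the aluminium cylinder out of that box and set it down upright, without dropping it, with its whole base on the small square stone plate (not the round one).

Things in the scene. Friction and masses are not known exactly. Their poses are not given: they have to be found in the camera images.
- gauge_box: Larger of two wooden slide-lid boxes, fixed, 170 mm long (x), 120 wide, 75 high (the smaller, 110 x 100 x 55, is a bystander). Origin: centre of underside. Lid slides out level along box +x, over the 60 high end wall, onto clear desk (0.2 m). Side grooves 60 to 69 up, under lips 96 apart. Cavity 150 (x) by 96; its black insert, top 16 up, has a central 34 hole, 10 deep, where the cylinder stands.
- lid: Loose wooden lid, 156 (x) by 105 by 6, 0.12 kg, 1.5 to 3 mm play; origin: centre of underside, 60 up at the start. Its x = box x. Dark grip bar on top: 14 thick (x), 50 long (y), rising 30 above the lid's top face, centred 30 from lid centre towards +x. Starts shut or up to 20 open (origin 5 to 25 from box's along +x); free of the grooves when 163 from it.
- cylinder: Setting cylinder: plain solid bright aluminium, 30 in diameter, 50 high, 0.1 kg, upright in the middle of the larger box under the lid, foot 6 and top 56 mm above the desk. Origin: centre of underside, z along its axis. Other aluminium cylinders, out on the desk, are bystanders.
- square_plate: Small square dark stone plate, 110 x 110 mm, fixed, its flat top 25 mm above the desk. Origin: centre of underside, at desk height. A round plate of the same stone and height, 110 in diameter, is a bystander; the two may swap places.
There are look-alikes about, which are no part of the job. What is shaped like the lid but orange is not meant.

How it is judged:
On the way, in this order (a step that is already met when the one before it is completed fails the run):
1. the lid is slid right out of the grooves of the box (its centre more than 160 mm from the box's centre), the cylinder still in the box (horizontal distance between lid and gauge_box above 0.16 m and z of cylinder in the frame of gauge_box below 0.02 m), for 0.1 s.
2. the cylinder is lifted out of the box, its foot above the box's low end wall (z of cylinder in the frame of gauge_box above 0.062 m and contact force between the fingers and cylinder above 0.3 N), for 0.1 s.
3. the cylinder is lowered onto the square plate: still held when its foot is within 12 mm of the plate's top (x of cylinder in the frame of square_plate between -0.043 and 0.043 m and y of cylinder in the frame of square_plate between -0.043 and 0.043 m and z of cylinder in the frame of square_plate below 0.037 m and contact force between the fingers and cylinder above 0.3 N), for 0.05 s.
At the end, for the whole second after the job is handed in: The cylinder stands upright (within 10 degrees) at rest on the square plate, its whole base on it (centre within 43 mm of the plate's centre along each side of the plate), and the lid lies flat on the desk (within 10 degrees, underside less than 12 mm up), at rest (x of cylinder in the frame of square_plate between -0.043 and 0.043 m and y of cylinder in the frame of square_plate between -0.043 and 0.043 m and z of cylinder in the frame of square_plate between 0.021 and 0.029 m and angle between each of cylinder, lid's own z axis and vertical below 0.17 rad and linear speed of each of cylinder, lid below 0.02 m/s and height (world z) of lid below 0.012 m); the robot touches nothing.
It also fails if it takes over 53 s, if anything falls off the work surface, if the arm or the gripper's body presses on something with over 40 N, if the wrist force passes 120 N, or if a joint passes its speed limit or range.

ROBOT

A 6-joint arm with a two-finger parallel gripper is mounted at the origin on the work surface. World frame = base frame: x ahead of the robot, y to its left, z up, the work surface at z = 0. Lengths are in m, angles in rad, forces in N, time in s.
With the tool pointing down it reaches from about 0.375 to 0.9 m from the base axis. Payload 3.1 kg.
Tool frame: the origin (TCP) lies at the very end of the fingers, on their centre line; the grasp point (between the pads) lies 19 mm behind it (manip.pinch_z is the distance from the TCP to the grasp point, in m); z points along the fingers, y is the line along which they close (so a half turn about z gives the same grasp; the last joint's range is limited). The gripper opens to 85 mm and grips with 20 to 120 N. Pads are 22 mm wide; open, the fingers measure 114 mm over their backs; the gripper's body (76 mm by 85 mm) begins 54 mm behind the grasp point. The pads swing forward as they close: fully open they stand 13 mm farther back than shut.
Start: joints at [-1.294, 0.527, 1.433, -0, 1.181, -0.178], TCP at [0.275, -0.561, 0.231] pointing down, gripper open.
Joint ranges: [-3.08, 3.08], [-0.75, 2.2], [0.22, 2.44], [-1.43, 4.57], [0, 2.65], [-2.85, 2.85]. Speed limits (rad/s): [2.79, 2.79, 3.14, 3.14, 3.14, 3.14].

INTERFACE

Orientations are given as a unit quaternion [x, y, z, w].
In Python, from station import manip gives the robot as it stands.
- The arm moves only by the tool servo_tool, never from a script. Its argument "commands" is one flat list of numbers, 7 for each row, row after row: the shift along the tool's x, y, z each as a share of 500 mm, from -1 to 1, then the turn, a rotation vector about the tool's x, y, z each as a share of 360 degrees, from -1 to 1, then the opening, from -1 (shut) to 1 (fully open). In form: [dx, dy, dz, rx, ry, rz, claw, dx, dy, dz, rx, ry, rz, claw, ...]. A call has 1 to 12 rows; each row shifts and turns the commanded pose from where the row before left it, along the tool's axes as they then stand; what a row does not reach is not made up. A row lasts 1/12 s, in which the tool goes at most 41.7 mm and 7.16 degrees, less where a joint would pass 70% of its speed; a pose out of reach is approached as far as the arm can. A call with a number of a shift or a turn outside -1 to 1 is refused whole. A call with a gripper value outside its range is refused whole. The fingers move at their own pace and stop on an object; "force" is the grip in N (left out, the last holds). Time passes only in rows, so rows that do not move let the fingers close. It gives the time, the measured TCP pose, the force, the opening and the grip force at its end, in the units of the state.
- manip.sense(): the state, without advancing time (a new reading comes with each control period).
- manip.snapshot(name): name is "side" or "top"; returns a dict with "img" (400x640x3 uint8, red, green, blue), "mtx" (3x3 intrinsics, pixels), "world_to_cam" (4x4, takes a point from world to camera coordinates). Camera axes: x right, y up, looking along -z (the intrinsics and any distortion apply to the point x, -y, -z); pixel columns grow to the right and rows downward; lengths in m; the calibration is good to about 2 mm. A picture is of the moment at which its call begins. There is no depth.
- manip.sign_off(): hands the job in; it is judged then, once.
Trained networks look in a picture, given as the dict that the camera call returned (one of the last four; its "shot" number tells which), for a name from the list of things; names that differ only in an ending like _2 or _b are one class to them, and where a whole thing is asked for, a point or a joint stands for the part that bears it (a point fixed in the world has none). Each returns a list of dicts, best first, with "conf" (0 to 1); they miss things now and then, are a little off and sometimes report something else, mostly with a low value. They report only what shows in the picture. A call takes as long as a camera call. They do not tell look-alikes from the thing itself.
- manip.look_for(picture, query): "box" ([left, top, width, height] in pixels, round what is visible of it).
- manip.silhouettes(picture, query): "pixels" (400x640 bool, what is visible of it) and "box" ([left, top, width, height] in pixels, round what is visible of it).
The state is a dict: "t": time; "q": joint angles; "qd": joint speeds; "tau": joint torques, N m; "tcp_pos": TCP position; "tool_rot": TCP orientation; "force": force on the tool from outside, world axes, zero at the start; "ft_torque": the same for the moment, N m; "finger_gap": opening from 0.0 (shut) to 1.0 (fully open); "gripper_force": force on a finger pad.
Only numpy, scipy, OpenCV 4.12 (cv2) and the standard library are available. Lean on these libraries where they do the work, as an engineer would, in place of code of your own. Each camera call takes 0.05 s, during which the arm holds its last target. There are 200 camera calls.

## Working session

There is one attempt and no reset: what is moved stays moved. The work goes in short steps, Python scripts to look and compute and a tool call to move; the robot and the scene stay as the last step left them, time stands still between calls to the robot, and variables do not carry over. Pictures are saved under pics/ and viewed, at most 10 in all, crops included, and the job is handed in when it is done.

Besides the shell and the picture viewer there is one more tool, called as name(argument=value, ...), one argument or row to a line, values as JSON. servo_tool: Moves the arm, as the interface text tells. Its arguments: {"type":"object","properties":{"commands":{"type":"array"},"force":{"type":"number"}},"required":["commands"]}

```bash
mkdir -p pics
cat > h.py <<'E'
import numpy as np, cv2
from station import manip
def save(p,n): cv2.imwrite(f'pics/{n}.png',cv2.cvtColor(p['img'],cv2.COLOR_RGB2BGR))
def back(p,uv,z):
    K=np.array(p['mtx']);T=np.array(p['world_to_cam']);R=T[:3,:3];c=-R.T@T[:3,3]
    uv=np.atleast_2d(uv).astype(float)
    d=np.c_[uv,np.ones(len(uv))]@np.linalg.inv(K).T; d=d*[1,-1,-1]; d=d@R
    return c+d*((z-c[2])/d[:,2])[:,None]
def proj(p,X):
    K=np.array(p['mtx']);T=np.array(p['world_to_cam']);X=np.atleast_2d(X)
    c=(X@T[:3,:3].T+T[:3,3])*[1,-1,-1]; q=c@K.T; return q[:,:2]/q[:,2:]
E
python3 - <<'E'
from h import *
for n in ('top','side'):
    p=manip.snapshot(n); save(p,n+'0')
    T=np.array(p['world_to_cam']); print(n,p.keys(),(-T[:3,:3].T@T[:3,3]).round(3))
    for q in ('gauge_box','lid','cylinder','square_plate'):
        print(q,[(np.round(r['box']).tolist(),round(r['conf'],2)) for r in manip.look_for(p,q)])
print(manip.sense())
E
```

```text
top dict_keys(['img', 'mtx', 'world_to_cam', 'shot']) [0.38  0.046 1.252]
gauge_box [([239.0, 141.0, 70.0, 56.0], 0.79)]
lid [([218.0, 218.0, 71.0, 58.0], 0.97), ([155.0, 165.0, 69.0, 66.0], 0.95), ([243.0, 150.0, 67.0, 39.0], 0.73)]
cylinder []
square_plate [([430.0, 126.0, 47.0, 44.0], 0.6)]
side dict_keys(['img', 'mtx', 'world_to_cam', 'shot']) [0.257 0.77  0.942]
gauge_box [([247.0, 204.0, 76.0, 86.0], 0.9)]
lid [([232.0, 312.0, 88.0, 80.0], 0.91), ([320.0, 257.0, 73.0, 72.0], 0.75), ([254.0, 207.0, 66.0, 61.0], 0.56)]
cylinder []
square_plate [([295.0, 115.0, 49.0, 32.0], 0.61)]
{'t': 0.5, 'q': array([-1.29351552e+00,  5.27517818e-01,  1.43269388e+00,  1.60097951e-06,
        1.18141514e+00, -1.78481149e-01]), 'qd': array([-5.10229664e-06, -1.99152888e-03, -1.77433459e-03,  1.19257563e-03,
       -1.29582711e-03, -3.85085294e-04]), 'tau': array([-1.14206279e-03, -4.41907954e+01, -1.78224581e+01, -3.33812732e-04,
        1.80814666e-03, -6.67877700e-07]), 'tcp_pos': array([ 0.27512229, -0.56116149,  0.23130139]), 'tool_rot': array([ 9.74147366e-01,  2.25913498e-01, -1.04330421e-07, -1.71075497e-05]), 'force': array([ 1.08129677, -0.15663273, -0.52473278]), 'ft_torque': array([ 0.01266153, -0.06410605, -0.00378043]), 'gripper_force': 0.0, 'finger_gap': 0.9996856717337538}
```

View pics/top0.png

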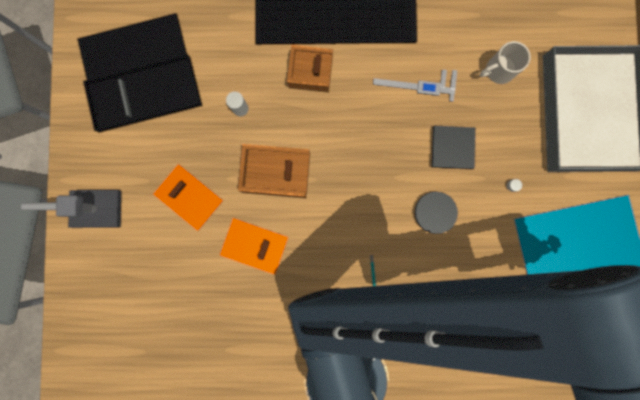

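View pics/side0.png

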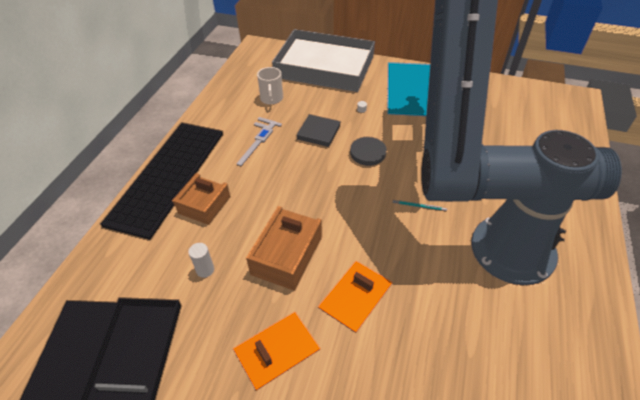

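The top view shows the larger box at about (274,170), with its grip bar at (288,170), so the box's +x points image right. The square plate is at (453,147), and the round one at (436,212). The two orange lids at about (188,196) and (254,246) are decoys. Next I'll fit the poses.

```bash
cat > m.py <<'E'
from h import *
for n in ('top','side'):
    p=manip.snapshot(n)
    for q,z in (('gauge_box',.075),('square_plate',.025),('lid',.066)):
        for r in manip.silhouettes(p,q):
            m=r['pixels']; ys,xs=np.nonzero(m)
            X=back(p,np.c_[xs,ys],z)[:,:2]
            (c,s,a)=cv2.minAreaRect((X*1000).astype(np.float32))
            print(n,q,round(r['conf'],2),np.round(r['box']),'c',np.round(c,1),'s',np.round(s,1),'a',round(a,1))
    # dark grip bar inside the box region
    x,y,w,h=(250,150,55,40) if n=='top' else (250,205,75,60)
    g=p['img'][y:y+h,x:x+w].astype(int); m=(g.sum(2)<150)
    nl,l,st,ce=cv2.connectedComponentsWithStats(m.astype(np.uint8))
    for i in range(1,nl):
        if st[i,4]>25:
            ys,xs=np.nonzero(l==i); X=back(p,np.c_[xs+x,ys+y],.092)[:,:2]
            c,s,a=cv2.minAreaRect((X*1000).astype(np.float32)); print(' bar',st[i],np.round(c,1),np.round(s,1),round(a,1),X.mean(0).round(4))
    cv2.imwrite(f'pics/{n}_crop.png',cv2.resize(cv2.cvtColor(p['img'],cv2.COLOR_RGB2BGR)[120:220,220:340] if n=='top' else cv2.cvtColor(p['img'],cv2.COLOR_RGB2BGR)[195:295,235:335],None,fx=5,fy=5,interpolation=cv2.INTER_CUBIC))
E
python3 m.py; python3 -c "
import cv2,numpy as np
a=cv2.imread('pics/top_crop.png');b=cv2.imread('pics/side_crop.png')
c=np.hstack([a,b]);cv2.imwrite('pics/crops.png',cv2.resize(c,(792,360)))"
```

```text
top gauge_box 0.71 [238. 141.  69.  57.] c [538.9 180.7] s [170.2 125. ] a 84.9
top square_plate 0.74 [429. 124.  47.  47.] c [ 604.  -288.2] s [115.2 117.1] a 88.6
top lid 0.73 [152. 163.  70.  68.] c [474.5 398.6] s [152.4 103.4] a 50.7
top lid 0.7 [217. 216.  71.  56.] c [352.3 231.7] s [155.8 104. ] a 71.3
side gauge_box 0.75 [248. 204.  74.  85.] c [531.8 202.8] s [205.3 140.9] a 84.7
side square_plate 0.6 [298. 113.  45.  35.] c [ 601.1 -277. ] s [132.4 118.7] a 87.4
side square_plate 0.57 [249. 204.  73.  86.] c [548.  169.3] s [221.4 152.8] a 84.9
side lid 0.84 [319. 259.  71.  73.] c [342.2 276.8] s [147.3 100.1] a 70.2
side lid 0.62 [225. 310.  95.  81.] c [464.8 441.2] s [148.8 103.2] a 50.6
side lid 0.57 [256. 209.  59.  59.] c [543.1 173.6] s [159.2  97.8] a 85.3
 bar [33 17 17 10 92] [533.7 158.9] [14.6 45.8] 84.2 [0.533 0.159]
```

View pics/crops.png

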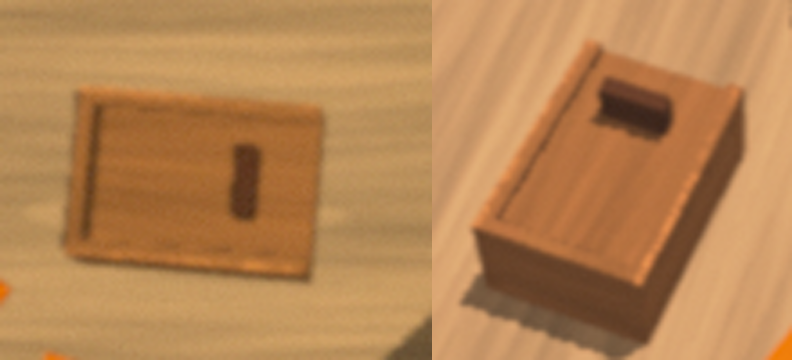

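The crops show the lid nearly shut, and the bar at about (288,170) in the full top picture. Next I'll compute the grasp target and the moves to reach it.

```bash
cat >> h.py <<'E'
from scipy.spatial.transform import Rotation as Ro
def go(target,yaw_y):
    """shift in current tool axes (mm) and turn about tool z (deg) so that tool y has world yaw yaw_y"""
    s=manip.sense(); R=Ro.from_quat(s['tool_rot']).as_matrix()
    d=np.array(target)-s['tcp_pos']; cur=np.degrees(np.arctan2(R[1,1],R[0,1]))
    t=-((yaw_y-cur+180)%360-180)
    tilt=R.T@np.array([0,0,-1])
    print('tcp',s['tcp_pos'].round(4),'shift mm',(R.T@d*1000).round(1),'share',(R.T@d/.5).round(4),'turn',t.round(2),'share',(t/360).round(4),'tilt',tilt.round(4),'gap',round(s['finger_gap'],3),'t',s['t'],'q',s['q'].round(2))
E
python3 - <<'E'
from h import *
p=manip.snapshot('top')
f=lambda x,y:(220+x/3.6,120+y/3.6)
print('bar',back(p,[f(246,181)],.096).round(4))
c=back(p,[f(80,90),f(322,107),f(66,256)],.075); print(c.round(4))
im=p['img'][148:192,278:300].astype(int).sum(2); ys,xs=np.nonzero(im<215)
print(len(xs),xs.mean()+278,ys.mean()+148,back(p,[(xs.mean()+278,ys.mean()+148)],.092).round(4))
# far edge midpoint -> centre guess
u=np.array([-.087,-.996]);v=np.array([.996,-.087])
m=(c[0]+c[1])[:2]/2; print('centre',m-.06*v, 'len',np.linalg.norm(c[1]-c[0]),np.linalg.norm(c[2]-c[0]), np.degrees(np.arctan2(*(c[1]-c[0])[[1,0]])))
go([.535,.135,.16],-95)
E
```

```text
bar [[0.5364 0.141  0.096 ]]
[[0.6046 0.2593 0.075 ]
 [0.591  0.0893 0.075 ]
 [0.4876 0.2685 0.075 ]]
124 287.71774193548384 170.3790322580645 [[0.5367 0.1429 0.092 ]]
centre [0.53806    0.17954332] len 0.17054179306013756 0.11736103045240838 -94.56773932412085
tcp [ 0.2751 -0.5612  0.2313] shift mm [ 539.8 -510.7   71.3] share [ 1.0796 -1.0214  0.1427] turn 31.11 share 0.0864 tilt [ 0. -0.  1.] gap 0.996 t 0.95 q [-1.29  0.53  1.43 -0.    1.18 -0.18]
```

servo_tool(
  commands=[0.0544, -0.0516, 0, 0, 0, 0, 1, 0.0544, -0.0516, 0, 0, 0, 0, 1, 0.0544, -0.0516, 0, 0, 0, 0, 1, 0.0544, -0.0516, 0, 0, 0, 0, 1, 0.0544, -0.0516, 0, 0, 0, 0, 1, 0.0544, -0.0516, 0, 0, 0, 0, 1, 0.0544, -0.0516, 0, 0, 0, 0, 1, 0.0544, -0.0516, 0, 0, 0, 0, 1, 0.0544, -0.0516, 0, 0, 0, 0, 1, 0.0544, -0.0516, 0, 0, 0, 0, 1, 0.0544, -0.0516, 0, 0, 0, 0, 1, 0.0544, -0.0516, 0, 0, 0, 0, 1],
  force=60,
)

```text
t: 1.95
tcp_pos: [0.4324, -0.1379, 0.2316]
tool_rot: [0.974, 0.226, 0.0, 0.0]
force: [1.5, 0.2, 0.1]
finger_gap: 0.998
gripper_force: 0.0
```

servo_tool(
  commands=[0.0544, -0.0516, 0, 0, 0, 0, 1, 0.0544, -0.0516, 0, 0, 0, 0, 1, 0.0544, -0.0516, 0, 0, 0, 0, 1, 0.0544, -0.0516, 0, 0, 0, 0, 1, 0.0544, -0.0516, 0, 0, 0, 0, 1, 0.0544, -0.0516, 0, 0, 0, 0, 1, 0.0544, -0.0516, 0.02, 0, 0, 0, 1, 0.0544, -0.0516, 0.02, 0, 0, 0, 1, 0, 0, 0.04, 0, 0, 0.017, 1, 0, 0, 0.04, 0, 0, 0.017, 1, 0, 0, 0, 0, 0, 0.017, 1, 0, 0, 0, 0, 0, 0.017, 1],
)

```text
t: 2.95
tcp_pos: [0.5354, 0.1421, 0.1697]
tool_rot: [1.0, 0.012, -0.002, 0.0]
force: [0.9, -0.2, -0.3]
finger_gap: 0.998
gripper_force: 0.0
```

servo_tool(
  commands=[0, 0, 0, 0, 0, 0.017, 1, 0, 0, 0, 0, 0, 0, 1, 0, 0, 0, 0, 0, 0, 1],
)

```text
t: 3.2
tcp_pos: [0.5366, 0.1416, 0.1714]
tool_rot: [0.999, -0.038, 0.0, -0.0]
force: [0.4, -0.9, -0.1]
finger_gap: 1.002
gripper_force: 0.0
```

Run:
```python
from h import *
go([.5365,.1415,.071],-94.8)
p=manip.snapshot('side'); save(p,'s1')
cv2.imwrite('pics/s1c.png',cv2.resize(cv2.imread('pics/s1.png')[130:300,180:380],None,fx=3.5,fy=3.5,interpolation=cv2.INTER_CUBIC))
```

```text
tcp [0.5366 0.1416 0.1714] shift mm [-1.000e-01  1.000e-01  1.004e+02] share [-2.000e-04  3.000e-04  2.008e-01] turn 0.47 share 0.0013 tilt [-2.e-04  0.e+00  1.e+00] gap 1.002 t 3.2 q [ 0.06  0.51  1.67 -0.    0.96  1.7 ]
```

View pics/s1c.png

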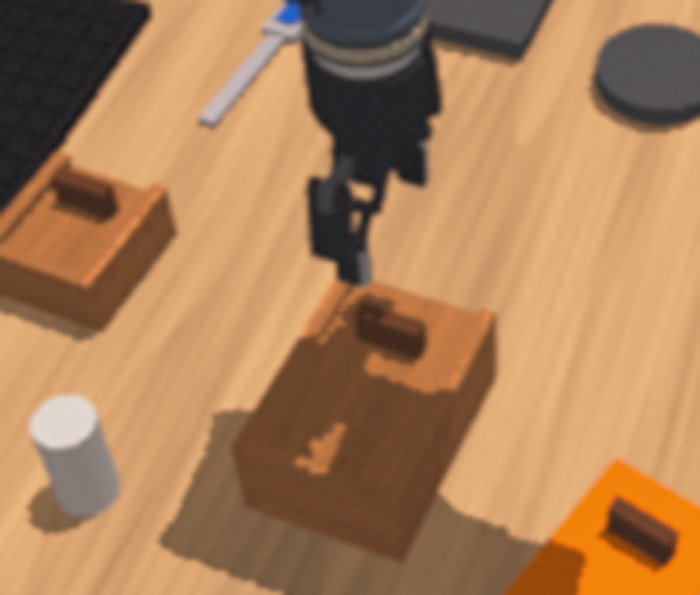

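The side crop shows the open fingers above the bar, which is at about crop (390,330). I'll go down, then close.

servo_tool(
  commands=[0, 0, 0.04, 0, 0, 0.0013, 1, 0, 0, 0.04, 0, 0, 0, 1, 0, 0, 0.04, 0, 0, 0, 1, 0, 0, 0.03, 0, 0, 0, 1, 0, 0, 0.02, 0, 0, 0, 1, 0, 0, 0.015, 0, 0, 0, 1, 0, 0, 0.01, 0, 0, 0, 1, 0, 0, 0.003, 0, 0, 0, 1, 0, 0, 0, 0, 0, 0, 1],
  force=50,
)

```text
t: 4.0
tcp_pos: [0.5367, 0.1416, 0.0724]
tool_rot: [0.999, -0.043, 0.0, -0.0]
force: [-0.8, 0.8, 0.7]
finger_gap: 1.003
gripper_force: 0.0
```

servo_tool(
  commands=[0, 0, 0, 0, 0, 0, -1, 0, 0, 0, 0, 0, 0, -1, 0, 0, 0, 0, 0, 0, -1, 0, 0, 0, 0, 0, 0, -1, 0, 0, 0, 0, 0, 0, -1, 0, 0, 0, 0, 0, 0, -1, 0, 0, 0, 0, 0, 0, -1, 0, 0, 0, 0, 0, 0, -1, 0, 0, 0, 0, 0, 0, -1, 0, 0, 0, 0, 0, 0, -1],
)

```text
t: 4.83
tcp_pos: [0.5368, 0.1416, 0.0727]
tool_rot: [0.999, -0.043, 0.0, -0.0]
force: [-0.6, -0.3, 5.2]
finger_gap: 0.155
gripper_force: 49.3
```

servo_tool(
  commands=[0, 0, -0.003, 0, 0, 0, -1, 0, 0.005, 0, 0, 0, 0, -1, 0, 0.01, 0, 0, 0, 0, -1, 0, 0.015, 0, 0, 0, 0, -1, 0, 0.02, 0, 0, 0, 0, -1, 0, 0.02, 0, 0, 0, 0, -1],
)

```text
t: 5.33
tcp_pos: [0.5331, 0.1057, 0.0736]
tool_rot: [0.999, -0.043, -0.0, 0.0]
force: [0.1, 0.5, -1.4]
finger_gap: 0.151
gripper_force: 48.7
```

servo_tool(
  commands=[0, 0.025, 0, 0, 0, 0, -1, 0, 0.025, 0, 0, 0, 0, -1, 0, 0.025, 0, 0, 0, 0, -1, 0, 0.025, 0, 0, 0, 0, -1, 0, 0.025, 0, 0, 0, 0, -1, 0, 0.025, 0, 0, 0, 0, -1, 0, 0.025, 0, 0, 0, 0, -1, 0, 0.025, 0, 0, 0, 0, -1, 0, 0.025, 0, 0, 0, 0, -1, 0, 0.025, 0, 0, 0, 0, -1, 0, 0.025, 0, 0, 0, 0, -1, 0, 0.025, 0, 0, 0, 0, -1],
)

```text
t: 6.33
tcp_pos: [0.5204, -0.0439, 0.0738]
tool_rot: [0.999, -0.043, 0.0, 0.0]
force: [0.4, -0.6, -0.9]
finger_gap: 0.152
gripper_force: 48.7
```

servo_tool(
  commands=[0, 0.01, 0, 0, 0, 0, -1, 0, 0.01, 0, 0, 0, 0, -1, 0, 0.005, 0, 0, 0, 0, -1, 0, 0, 0, 0, 0, 0, -1],
)

```text
t: 6.67
tcp_pos: [0.5194, -0.0555, 0.0738]
tool_rot: [0.999, -0.043, 0.0, -0.0]
force: [0.5, -0.2, -0.7]
finger_gap: 0.149
gripper_force: 48.7
```

Run:
```python
from h import *
go([.52,-.06,.012],-94.8)
p=manip.snapshot('side'); save(p,'s2')
cv2.imwrite('pics/s2c.png',cv2.resize(cv2.imread('pics/s2.png')[100:300,200:420],None,fx=3,fy=3,interpolation=cv2.INTER_CUBIC))
```

```text
tcp [ 0.5194 -0.0555  0.0738] shift mm [ 0.9  4.5 61.8] share [0.0019 0.0089 0.1236] turn -0.18 share -0.0005 tilt [-1.e-04  0.e+00  1.e+00] gap 0.149 t 6.6667 q [-0.32  0.64  1.82  0.    0.69  1.34]
```

View pics/s2c.png

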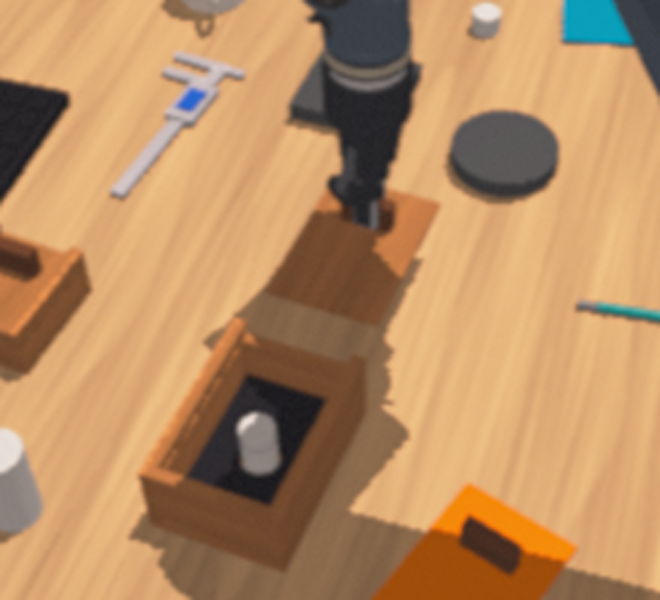

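The crop shows the lid held level and clear of the box, with the cylinder still standing in its insert at crop (258,445). I'll lower the lid to the desk now.

servo_tool(
  commands=[0, 0, 0.02, 0, 0, 0, -1, 0, 0, 0.025, 0, 0, 0, -1, 0, 0, 0.025, 0, 0, 0, -1, 0, 0, 0.02, 0, 0, 0, -1, 0, 0, 0.015, 0, 0, 0, -1, 0, 0, 0.008, 0, 0, 0, -1, 0, 0, 0.004, 0, 0, 0, -1, 0, 0, 0, 0, 0, 0, -1, 0, 0, 0, 0, 0, 0, -1],
)

```text
t: 7.47
tcp_pos: [0.5197, -0.0552, 0.0155]
tool_rot: [0.999, -0.043, 0.0, 0.0]
force: [0.5, 0.3, -0.9]
finger_gap: 0.147
gripper_force: 48.7
```

servo_tool(
  commands=[0, 0, 0.002, 0, 0, 0, -1, 0, 0, 0.002, 0, 0, 0, -1, 0, 0, 0, 0, 0, 0, -1],
)

```text
t: 7.72
tcp_pos: [0.5196, -0.0552, 0.0136]
tool_rot: [0.999, -0.043, 0.0, 0.0]
force: [1.0, -0.3, -0.6]
finger_gap: 0.153
gripper_force: 48.7
```

servo_tool(
  commands=[0, 0, 0.002, 0, 0, 0, -1, 0, 0, 0, 0, 0, 0, -1],
)

```text
t: 7.88
tcp_pos: [0.5196, -0.0552, 0.0127]
tool_rot: [0.999, -0.043, 0.0, 0.0]
force: [0.1, 0.3, 2.0]
finger_gap: 0.154
gripper_force: 49.0
```

servo_tool(
  commands=[0, 0, 0, 0, 0, 0, 1, 0, 0, 0, 0, 0, 0, 1, 0, 0, 0, 0, 0, 0, 1, 0, 0, 0, 0, 0, 0, 1, 0, 0, 0, 0, 0, 0, 1, 0, 0, 0, 0, 0, 0, 1, 0, 0, 0, 0, 0, 0, 1, 0, 0, 0, 0, 0, 0, 1, 0, 0, -0.04, 0, 0, 0, 1, 0, 0, -0.08, 0, 0, 0, 1, 0, 0, -0.08, 0, 0, 0, 1, 0, 0, -0.08, 0, 0, 0, 1],
)

```text
t: 8.88
tcp_pos: [0.5186, -0.0549, 0.1533]
tool_rot: [0.999, -0.043, -0.001, -0.0]
force: [0.6, 0.3, -0.2]
finger_gap: 1.002
gripper_force: 0.0
```

Run:
```python
from h import *
for n in ('top','side'):
    p=manip.snapshot(n); save(p,n+'3')
    for r in manip.silhouettes(p,'cylinder'):
        ys,xs=np.nonzero(r['pixels']); b=r['box']; print(n,round(r['conf'],2),np.round(b),back(p,[(xs.mean(),ys.mean())],.056 if n=='top' else .03).round(4))
    for r in manip.silhouettes(p,'square_plate'):
        ys,xs=np.nonzero(r['pixels']); X=back(p,np.c_[xs,ys],.025)[:,:2]; print(' plate',round(r['conf'],2),np.round(r['box']),[np.round(k,1) for k in cv2.minAreaRect((X*1000).astype(np.float32))])
go([.5395,.180,.16],-94.8)
a=cv2.imread('pics/top3.png')[110:230,220:500]; cv2.imwrite('pics/t3c.png',cv2.resize(a,None,fx=2.8,fy=2.8,interpolation=cv2.INTER_CUBIC))
```

```text
plate 0.64 [431. 128.  46.  42.] [array([ 604.1, -286.4]), array([113.1, 112.1]), np.float64(85.9)]
side 0.51 [279. 237.  12.  22.] [[0.5419 0.1796 0.03  ]]
 plate 0.71 [296. 116.  46.  33.] [array([ 602.3, -275.9]), array([133.2, 119.7]), np.float64(86.1)]
tcp [ 0.5182 -0.0547  0.1512] shift mm [   0.9 -235.7   -8.6] share [ 0.0018 -0.4714 -0.0173] turn -0.15 share -0.0004 tilt [2.7e-03 6.0e-04 1.0e+00] gap 1.001 t 9.1833 q [-0.32  0.51  1.77  0.    0.87  1.34]
```

View pics/t3c.png

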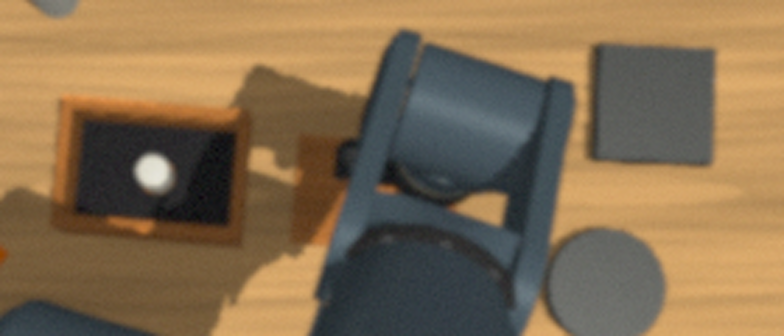

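The crop shows the cylinder's bright top at (154,172), which is (275,171) in the full picture. The square plate is clear at crop (655,104). I'll go above the box and compute the fix there.

servo_tool(
  commands=[0, -0.02, -0.01, 0, 0, 0, 1, 0, -0.05, 0, 0, 0, 0, 1, 0, -0.07, 0, 0, 0, 0, 1, 0, -0.07, 0, 0, 0, 0, 1, 0, -0.07, 0, 0, 0, 0, 1, 0, -0.07, 0, 0, 0, 0, 1, 0, -0.06, 0, 0, 0, 0, 1, 0, -0.04, 0, 0, 0, 0, 1, 0, -0.02, 0, 0, 0, 0, 1, 0, 0, 0, 0, 0, 0, 1, 0, 0, 0, 0, 0, 0, 1],
)

```text
t: 10.1
tcp_pos: [0.5389, 0.179, 0.1563]
tool_rot: [0.999, -0.043, -0.001, 0.0]
force: [-0.1, -0.2, -0.1]
finger_gap: 1.002
gripper_force: 0.0
```

Run:
```python
from h import *
p=manip.snapshot('top')
im=cv2.imread('pics/top3.png')[155:190,262:290].astype(int); w=im.min(2); ys,xs=np.nonzero(w>130)
print(len(xs),xs.mean()+262,ys.mean()+155, xs.min(),xs.max(),ys.min(),ys.max())
X=back(p,[(xs.mean()+262,ys.mean()+155),(275,171.4)],.056); print(X.round(4))
go([X[0,0],X[0,1],.027],-94.8)
```

```text
115 274.39130434782606 170.83478260869566 7 18 10 21
[[0.5407 0.18   0.056 ]
 [0.5392 0.1784 0.056 ]]
tcp [0.5391 0.1783 0.1566] shift mm [  1.7  -2.  129.6] share [ 0.0034 -0.0039  0.2591] turn -0.16 share -0.0004 tilt [ 1.9e-03 -9.0e-04  1.0e+00] gap 1.0 t 10.15 q [ 0.12  0.55  1.65 -0.    0.95  1.78]
```

servo_tool(
  commands=[0.003, -0.003, 0.02, 0, 0, 0, 1, 0, 0, 0.04, 0, 0, 0, 1, 0, 0, 0.04, 0, 0, 0, 1, 0, 0, 0.04, 0, 0, 0, 1, 0, 0, 0.04, 0, 0, 0, 1, 0, 0, 0.03, 0, 0, 0, 1, 0, 0, 0.02, 0, 0, 0, 1, 0, 0, 0.015, 0, 0, 0, 1, 0, 0, 0.008, 0, 0, 0, 1, 0, 0, 0, 0, 0, 0, 1],
  force=40,
)

```text
t: 10.98
tcp_pos: [0.5412, 0.1798, 0.0302]
tool_rot: [0.999, -0.044, -0.001, 0.0]
force: [0.0, 1.0, -0.1]
finger_gap: 1.002
gripper_force: 0.0
```

servo_tool(
  commands=[0, 0, 0, 0, 0, 0, -1, 0, 0, 0, 0, 0, 0, -1, 0, 0, 0, 0, 0, 0, -1, 0, 0, 0, 0, 0, 0, -1, 0, 0, 0, 0, 0, 0, -1, 0, 0, 0, 0, 0, 0, -1, 0, 0, 0, 0, 0, 0, -1, 0, 0, 0, 0, 0, 0, -1, 0, 0, 0, 0, 0, 0, -1],
)

```text
t: 11.73
tcp_pos: [0.5417, 0.1805, 0.0316]
tool_rot: [0.999, -0.043, 0.001, -0.0]
force: [-0.1, 0.4, 6.2]
finger_gap: 0.335
gripper_force: 39.4
```

servo_tool(
  commands=[0, 0, -0.01, 0, 0, 0, -1, 0, 0, -0.02, 0, 0, 0, -1, 0, 0, -0.03, 0, 0, 0, -1, 0, 0, -0.04, 0, 0, 0, -1, 0, 0, -0.04, 0, 0, 0, -1, 0, 0, -0.04, 0, 0, 0, -1, 0, 0, -0.02, 0, 0, 0, -1, 0, 0, 0, 0, 0, 0, -1],
)

```text
t: 12.4
tcp_pos: [0.543, 0.1806, 0.1335]
tool_rot: [0.999, -0.043, 0.003, -0.0]
force: [-0.1, 0.0, -1.0]
finger_gap: 0.335
gripper_force: 39.7
```

Run:
```python
from h import *
go([.604,-.287,.13],-94.8)
p=manip.snapshot('side'); save(p,'s4')
cv2.imwrite('pics/s4c.png',cv2.resize(cv2.imread('pics/s4.png')[110:290,200:400],None,fx=3,fy=3,interpolation=cv2.INTER_CUBIC))
```

```text
tcp [0.543  0.1806 0.1335] shift mm [101.1 460.6   3.5] share [0.2022 0.9212 0.007 ] turn -0.15 share -0.0004 tilt [-0.0054  0.0012  1.    ] gap 0.335 t 12.4 q [0.13 0.59 1.66 0.   0.89 1.78]
```

View pics/s4c.png

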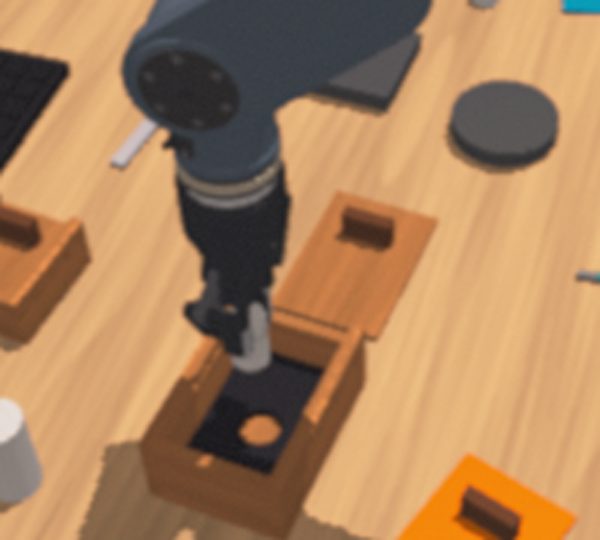

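The crop shows the cylinder held upright above its empty hole at crop (260,430), and the lid lying flat on the desk. I'll carry the cylinder to the square plate.

servo_tool(
  commands=[0.005, 0.022, 0, 0, 0, 0, -1, 0.01, 0.044, 0, 0, 0, 0, -1, 0.0144, 0.0658, 0, 0, 0, 0, -1, 0.0144, 0.0658, 0, 0, 0, 0, -1, 0.0144, 0.0658, 0, 0, 0, 0, -1, 0.0144, 0.0658, 0, 0, 0, 0, -1, 0.0144, 0.0658, 0, 0, 0, 0, -1, 0.0144, 0.0658, 0, 0, 0, 0, -1, 0.0144, 0.0658, 0, 0, 0, 0, -1, 0.0144, 0.0658, 0, 0, 0, 0, -1, 0.0144, 0.0658, 0, 0, 0, 0, -1, 0.0144, 0.0658, 0, 0, 0, 0, -1],
)

```text
t: 13.45
tcp_pos: [0.5877, -0.1892, 0.1288]
tool_rot: [0.999, -0.044, -0.002, -0.001]
force: [0.5, -0.4, -1.3]
finger_gap: 0.34
gripper_force: 39.7
```

servo_tool(
  commands=[0.0144, 0.0658, 0, 0, 0, 0, -1, 0.0144, 0.0658, 0, 0, 0, 0, -1, 0.01, 0.044, 0, 0, 0, 0, -1, 0.004, 0.02, 0, 0, 0, 0, -1, 0, 0, 0, 0, 0, 0, -1, 0, 0, 0, 0, 0, 0, -1],
)

```text
t: 13.95
tcp_pos: [0.6007, -0.2857, 0.1292]
tool_rot: [0.999, -0.044, -0.002, -0.001]
force: [-0.4, 0.5, -0.7]
finger_gap: 0.336
gripper_force: 39.7
```

Run:
```python
from h import *
go([.603,-.286,.054],-94.8)
```

```text
tcp [ 0.6007 -0.2857  0.1292] shift mm [ 2.5  0.3 75.2] share [0.005  0.0006 0.1504] turn -0.22 share -0.0006 tilt [0.0032 0.0025 1.    ] gap 0.336 t 13.95 q [-0.61  0.7   1.41  0.    1.04  1.05]
```

servo_tool(
  commands=[0.005, 0, 0.02, 0, 0, 0, -1, 0, 0, 0.03, 0, 0, 0, -1, 0, 0, 0.03, 0, 0, 0, -1, 0, 0, 0.03, 0, 0, 0, -1, 0, 0, 0.02, 0, 0, 0, -1, 0, 0, 0.012, 0, 0, 0, -1, 0, 0, 0.006, 0, 0, 0, -1, 0, 0, 0.002, 0, 0, 0, -1, 0, 0, 0, 0, 0, 0, -1],
)

```text
t: 14.7
tcp_pos: [0.605, -0.2864, 0.056]
tool_rot: [0.999, -0.043, 0.0, 0.0]
force: [-0.1, 0.4, -0.4]
finger_gap: 0.335
gripper_force: 39.7
```

servo_tool(
  commands=[0, 0, 0.002, 0, 0, 0, -1, 0, 0, 0.002, 0, 0, 0, -1, 0, 0, 0, 0, 0, 0, -1],
)

```text
t: 14.95
tcp_pos: [0.6049, -0.2869, 0.0543]
tool_rot: [0.999, -0.043, 0.0, 0.0]
force: [-0.1, 0.1, -2.0]
finger_gap: 0.34
gripper_force: 39.7
```

servo_tool(
  commands=[0, 0, 0.002, 0, 0, 0, -1, 0, 0, 0.002, 0, 0, 0, -1, 0, 0, 0, 0, 0, 0, -1],
)

```text
t: 15.2
tcp_pos: [0.6045, -0.2866, 0.0517]
tool_rot: [0.999, -0.043, -0.0, -0.0]
force: [-0.7, 0.7, -1.0]
finger_gap: 0.337
gripper_force: 39.7
```

servo_tool(
  commands=[0, 0, 0.002, 0, 0, 0, -1, 0, 0, 0, 0, 0, 0, -1],
)

```text
t: 15.37
tcp_pos: [0.6047, -0.2867, 0.0507]
tool_rot: [0.999, -0.043, 0.0, 0.0]
force: [0.5, -0.1, -1.7]
finger_gap: 0.333
gripper_force: 39.7
```

servo_tool(
  commands=[0, 0, 0.001, 0, 0, 0, -1, 0, 0, 0.001, 0, 0, 0, -1, 0, 0, 0, 0, 0, 0, -1],
)

```text
t: 15.62
tcp_pos: [0.6047, -0.2867, 0.0506]
tool_rot: [0.999, -0.043, 0.0, 0.0]
force: [-1.6, 0.5, 5.1]
finger_gap: 0.333
gripper_force: 40.2
```

Contact with the plate at 5 N. I'll release slowly, then go straight up.

servo_tool(
  commands=[0, 0, 0, 0, 0, 0, 1, 0, 0, 0, 0, 0, 0, 1, 0, 0, 0, 0, 0, 0, 1, 0, 0, 0, 0, 0, 0, 1, 0, 0, 0, 0, 0, 0, 1, 0, 0, 0, 0, 0, 0, 1, 0, 0, 0, 0, 0, 0, 1, 0, 0, 0, 0, 0, 0, 1, 0, 0, -0.03, 0, 0, 0, 1, 0, 0, -0.06, 0, 0, 0, 1, 0, 0, -0.08, 0, 0, 0, 1, 0, 0, -0.08, 0, 0, 0, 1],
)

```text
t: 16.62
tcp_pos: [0.6037, -0.2861, 0.1748]
tool_rot: [0.999, -0.043, -0.001, -0.001]
force: [0.7, -0.5, 0.3]
finger_gap: 1.002
gripper_force: 0.0
```

servo_tool(
  commands=[-0.06, 0, 0, 0, 0, 0, 1, -0.06, 0, 0, 0, 0, 0, 1, -0.06, 0, 0, 0, 0, 0, 1, -0.06, 0, 0, 0, 0, 0, 1, 0, 0, 0, 0, 0, 0, 1, 0, 0, 0, 0, 0, 0, 1],
)

```text
t: 17.12
tcp_pos: [0.4839, -0.276, 0.1751]
tool_rot: [0.999, -0.044, -0.0, -0.0]
force: [-0.2, 0.0, -0.2]
finger_gap: 1.002
gripper_force: 0.0
```

Run:
```python
from h import *
p=manip.snapshot('side'); save(p,'s5')
for q in ('cylinder','lid'): print([(np.round(r['box']),round(r['conf'],2)) for r in manip.look_for(p,q)])
print(proj(p,[[.6047,-.2867,.025],[.6047,-.2867,.075]]).round(1))
cv2.imwrite('pics/s5c.png',cv2.resize(cv2.imread('pics/s5.png')[90:250,220:400],None,fx=3.3,fy=3.3,interpolation=cv2.INTER_CUBIC))
```

```text
[(array([312., 111.,  11.,  21.]), 0.66)]
[(array([322., 261.,  68.,  71.]), 0.88), (array([289., 174.,  57.,  50.]), 0.76), (array([230., 311.,  90.,  77.]), 0.59)]
[[318.6 127.2]
 [318.3 114.5]]
```

View pics/s5c.png

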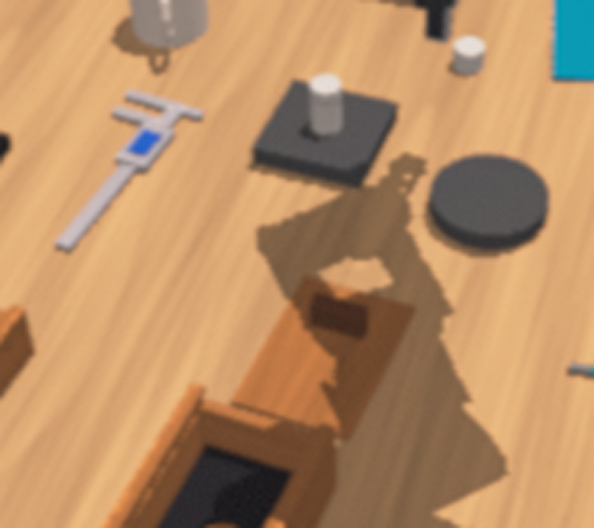

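The crop shows the cylinder upright at (325,105), in the middle of the square plate. The lid lies flat on the desk at crop (325,355), and the gripper is clear of everything.

```bash
python3 -c "
from station import manip
print(manip.sign_off())"
```

```text
the job is handed in; nothing more can be done
None
```

I handed in the job at about 17 s of the 53 s allowed: the last picture shows the lid flat on the desk and the cylinder upright near the middle of the square plate; the sign-off returned no verdict.

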